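Clamp a laser tube in its quick-release V-mount

TASK

The laser tube lying in the V-mount is short of the mount's end plate: with a fingertip, push it along the V until its front face is fully home against the end plate. Then swing the clamp strap over the tube with the back of a finger until it meets its stop, straight across the tube, and last push the cam lever all the way down so that the strap clamps the tube. Pick up and lift nothing, leave the lever up until the strap is across, and leave the things lying around undisturbed.

Things in the scene. Friction and masses are not known exactly. Their poses are not given: they have to be found in the camera images.
- v_mount: Bright metal V-mount, fixed to the table. Origin on the table surface; x along the V groove to the end plate, z up. Base plate 10 mm thick, x -58 to +60, y -37 to +75 mm. V block x -42 to +35, y -27 to +27 mm, top at z = 33 mm; its V holds the tube's axis at y = 0, z = 36 mm. A steel pin at x = -7, y = +34 mm, top at z = 71 mm, stops the strap.
- stop_face (a point): Centre of the end plate's face against which the tube's front goes (x = +38, y = 0, z = 36 mm in the V-mount's frame; the face looks to -x). The end plate is upright, 54 mm wide, 8 mm thick, top at z = 48 mm, with a 14 mm beam hole at this point.
- laser_tube: Loose black laser tube, 30 mm diameter, 90 mm long, 0.1 to 0.2 kg, lying in the V, axis along x; origin at the middle of its axis. It starts 14 to 24 mm short of the end plate; its rear end sticks out of the V block (still by 10 mm when home). It slides along the V with 1 to 3 N.
- tube_rear (a point): Centre of the tube's flat rear face (the end away from the end plate), where it is pushed. The small steel socket there, 11 mm across, stands out 2.5 mm but offers no contact.
- tube_front (a point): Centre of the tube's front face (the end that goes against the end plate).
- clamp_swing (a joint): Angle of the clamp strap about the vertical post, rad. 0: straight across the tube at its stop, pointing along the V-mount's -y; grows counter-clockwise from above as it opens: at 1.57 it points along the V-mount's +x. Range 0 to 2.0, starts at 1.25 to 1.75. Stays where left; needs about 1 N at the nose. The cam lever turns with it and points away from the nose.
- post_axis (a point): Point on the vertical axis about which the strap swings (x = +5, y = +52 mm in the V-mount's frame), 71 mm above the table, the height of the strap bar's middle.
- strap_nose (a point): Middle of the strap's round nose, 52 mm from the post axis. The dark strap is a level bar 16 mm wide (nose 21 mm), z = 66 to 76 mm while the lever is up. On the nose stand a steel nut (16 mm across, to z = 82 mm) and a threaded spindle (10 mm thick, to z = 94 mm); below it the rubber-tipped plunger (15 mm across), tip at z = 54 mm, 3 mm above the tube.
- clamp_pad: The sprung rubber-tipped plunger under the strap's nose (5 N/mm). It presses on the tube with about 8 to 12 N when the cam lever is fully down. Its origin lies on the post axis near the table, not at the plunger.
- cam_lever (a joint): Angle of the cam lever, rad. 0: up, handle 0.80 rad above level; 0.80: fully down, handle level, at its hard stop. Starts at 0 to 0.12. Stiff with friction (about 4 to 6 N at the tip), stays where it is left; each 0.1 rad lowers the strap 0.7 mm.
- lever_pivot (a point): Pin of the cam lever, on the post axis, 87 mm above the table.
- lever_tip (a point): Middle line of the cam lever's black paddle, 60 mm from the pivot. The paddle is 18 mm wide, 8 mm thick and runs from 39 to 65 mm from the pivot. Up, this point is about 130 mm above the table, down about 87 mm, with only the base plate and table under it.
- power_head: Bystander, to be left alone: black optical power sensor head, an upright disc 60 mm across, 24 mm thick and 80 mm tall; origin under its middle
- lens_case: Bystander, to be left alone: white round lens case lying flat, 57 mm across, 20 mm tall; origin under its middle
- fork_a: Bystander, to be left alone: black slotted clamping fork lying flat, 78x32x13 mm; origin under its middle
- iris_ring: Bystander, to be left alone: black iris diaphragm in a foot, upright, 14x43x42 mm; origin under its middle
There are look-alikes about, which are no part of the job. Leave any green look-alike of the laser_tube alone. Several things have the shape of the v_mount; the one meant has the colours described above.

How it is judged:
By the outcome, as a careful person would: the job done as asked, in the order asked, and still so for the second after the job is handed in, with the robot touching nothing.
It also fails if it takes over 64 s, if anything falls off the work surface, if the arm or the gripper's body presses on something with over 40 N, if the wrist force passes 120 N, or if a joint passes its speed limit or range.

ROBOT

A 6-joint arm with a two-finger parallel gripper is mounted at the origin on a cart in front of the work surface, level with it; the furniture and walls round the work are solid. World frame = base frame: x ahead of the robot, y to its left, z up, the work surface at z = 0. Lengths are in m, angles in rad, forces in N, time in s.
With the tool pointing down it reaches from about 0.35 to 0.775 m from the base axis. Payload 7.3 kg.
Tool frame: the origin (TCP) lies on the centre line of the jaws, within the pads' length; the fingertips stand 17 mm ahead of it and the grasp point (between the pads) lies 2 mm behind it (robot.tip_extent is the distance from the TCP to the fingertips, in m); z points along the fingers, y is the line along which they close (so a half turn about z gives the same grasp; the last joint's range is limited). The gripper opens to 92 mm and grips with 3 to 60 N. Pads are 19 mm wide; open, the fingers measure 130 mm over their backs; the gripper's body (75 mm by 190 mm) begins 47 mm behind the grasp point.
Start: joints at [1.048, 0.342, 1.524, -0, 1.275, -0.146], TCP at [0.193, 0.488, 0.244] pointing down, gripper open.
Joint ranges: [-2.53, 2.53], [-0.77, 2.02], [0.04, 2.7], [-1, 4.14], [0.28, 2.66], [-3.11, 3.11]. Speed limits (rad/s): [2.57, 2.57, 3.14, 3.14, 3.14, 3.14].

INTERFACE

Orientations are given as [roll, pitch, yaw] about the fixed x, y, z axes, in that order (R = Rz(yaw) Ry(pitch) Rx(roll)).
In Python, from cell import robot gives the robot as it stands.
- The arm moves only by the tool step_arm, never from a script. Its argument "motion" is a list of rows, each a list of 2 entries, a list of its own where there are three numbers: the shift along the tool's x, y, z in units of 60 mm (1.0 is 60 mm), then the turn about the tool's z in rad. In form: [[[x, y, z], spin], ...]. A call has 1 to 10 rows; each row is the pose to reach, as a shift and turn from the pose commanded when the call began, along the tool's axes at that moment; what a row does not reach only later rows make up. A row lasts 1/8 s, in which the tool goes at most 62.5 mm and 10.7 degrees, less where a joint would pass 70% of its speed; a pose out of reach is approached as far as the arm can. A call with a gripper value outside its range is refused whole. "hand" is the closure in counts, from 0 (fully open) to 255 (shut), set as the call begins (left out, the last holds). The fingers move at their own pace and stop on an object; "squeeze" is the grip in N (left out, the last holds). Time passes only in rows, so rows that repeat a pose let the fingers close. It gives the time, the measured TCP pose, the force, the opening and the grip force at its end, in the units of the state.
- robot.observe(): the state, without advancing time (a new reading comes with each control period).
- robot.read_camera(name): name is "scene" or "side" or "wrist"; returns a dict with "pixels" (384x512x3 uint8, red, green, blue), "intrinsics" (3x3 intrinsics, pixels), "xyz" and "rotation" of the camera in the world; the wrist camera has in their place "T_tool_cam" (4x4, takes a point from camera to tool coordinates, whose origin is the TCP and whose axes are the flange's). Camera axes: x right, y up, looking along -z (the intrinsics and any distortion apply to the point x, -y, -z); pixel columns grow to the right and rows downward; lengths in m; the calibration is good to about 2 mm. A picture is of the moment at which its call begins: read the wrist's pose just before it. There is no depth.
- robot.hand_in(): hands the job in; it is judged then, once.
The state is a dict: "time": time; "qpos": joint angles; "qvel": joint speeds; "joint_efforts": joint torques, N m; "tool_pos": TCP position; "tool_rot": TCP orientation; "contact_force": force on the tool from outside, world axes, zero at the start; "torque": the same for the moment, N m; "opening": finger opening in m; "grip_force": force on a finger pad.
Only numpy, scipy, OpenCV 4.12 (cv2) and the standard library are available. Lean on these libraries where they do the work, as an engineer would, in place of code of your own. Each camera call takes 0.05 s, during which the arm holds its last target. There are 200 camera calls.

## Working session

There is one attempt and no reset: what is moved stays moved. The work goes in short steps, Python scripts to look and compute and a tool call to move; the robot and the scene stay as the last step left them, time stands still between calls to the robot, and variables do not carry over. Pictures are saved under pics/ and viewed, at most 10 in all, crops included, and the job is handed in when it is done.

Besides the shell and the picture viewer there is one more tool, called after "Request:" as name(argument=value, ...), one argument or row to a line, values as JSON. step_arm: Moves the arm, as the interface text tells. Its arguments: {"type":"object","properties":{"motion":{"type":"array"},"hand":{"type":"number"},"squeeze":{"type":"number"}},"required":["motion"]}

```bash
ls; mkdir -p pics; python3 - <<'E'
from cell import robot
import cv2,numpy as np
s=robot.observe();print({k:np.round(v,3).tolist() for k,v in s.items()})
ims=[]
for n in("scene","side"):
    c=robot.read_camera(n);np.savez(f"pics/{n}0.npz",**c)
    print(n,np.round(c["xyz"],3),np.round(c["rotation"],3).tolist(),c["intrinsics"].tolist(),[k for k in c])
    cv2.imwrite(f"pics/{n}0.png",cv2.resize(c["pixels"][:,:,::-1],(800,600),interpolation=cv2.INTER_CUBIC))
E
```

```text
pics
{'time': 0.0, 'qpos': [1.048, 0.343, 1.525, -0.0, 1.275, -0.146], 'qvel': [-0.0, -0.0, -0.0, -0.001, 0.0, -0.002], 'joint_efforts': [0.001, -43.124, -24.423, 0.072, 0.056, -0.0], 'tool_pos': [0.193, 0.488, 0.243], 'tool_rot': [-3.14, -0.0, 2.765], 'contact_force': [-0.336, -0.284, -1.031], 'torque': [0.03, 0.059, 0.001], 'grip_force': 0.0, 'opening': 0.092}
scene [-0.371 -0.793  0.809] [0.957, 0.01, -1.081] [[433.27324220396406, 0.0, 249.10467932129296], [0.0, 433.27324220396406, 191.22431868325094], [0.0, 0.0, 1.0]] ['pixels', 'intrinsics', 'xyz', 'rotation']
side [ 0.54  -1.338  0.567] [1.159, 0.017, 0.007] [[438.6289944137371, 0.0, 257.66059898172284], [0.0, 438.6289944137371, 187.55504561092536], [0.0, 0.0, 1.0]] ['pixels', 'intrinsics', 'xyz', 'rotation']
```

View pics/scene0.png

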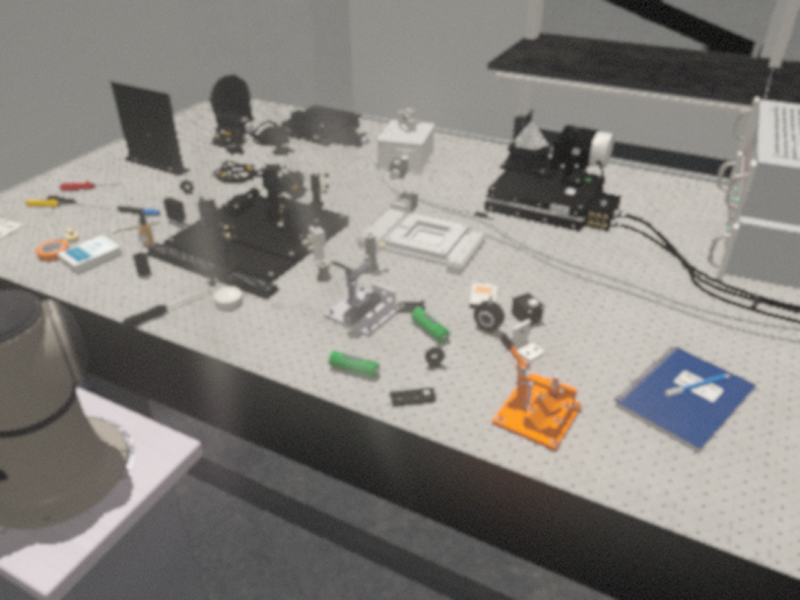

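View pics/side0.png

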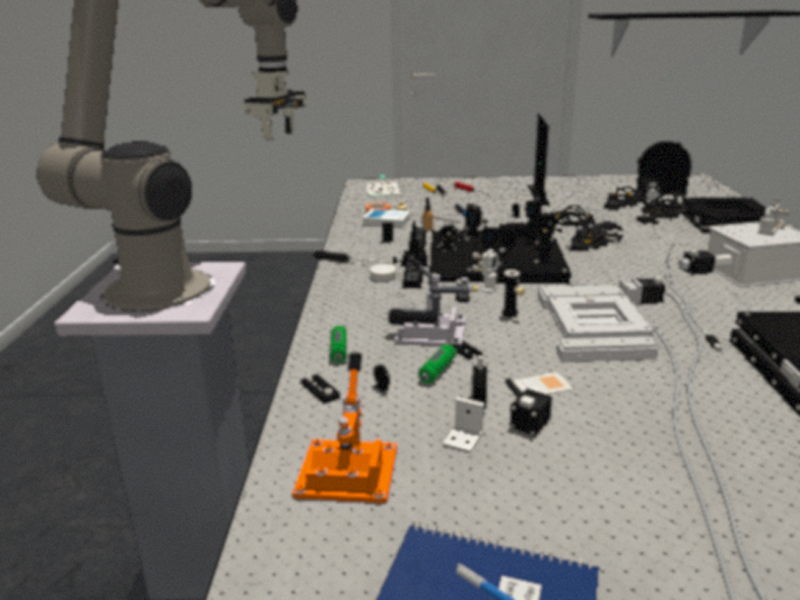

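The bright mount is at about (365,305) in the scene view and (430,325) in the side view. The orange one and the green tubes are look-alikes. I'll locate it by ray and crop in.

```bash
cat > h.py <<'E'
import numpy as np,cv2
from scipy.spatial.transform import Rotation as Ro
def E(r): return Ro.from_euler('xyz',r).as_matrix()
def pose(c,s=None):
    "camera rotation, position in world"
    if "T_tool_cam" in c:
        T=np.eye(4);T[:3,:3]=E(s["tool_rot"]);T[:3,3]=s["tool_pos"];T=T@c["T_tool_cam"];return T[:3,:3],T[:3,3]
    return E(c["rotation"]),np.array(c["xyz"])
def ray(c,uv,P):
    K=c["intrinsics"];d=np.linalg.inv(K)@[uv[0],uv[1],1.];d=P[0]@(d*[1,-1,-1]);return P[1],d/np.linalg.norm(d)
def onz(c,uv,z,P):
    o,d=ray(c,uv,P);return o+d*(z-o[2])/d[2]
def proj(c,X,P):
    p=(np.atleast_2d(X)-P[1])@P[0]*[1,-1,-1];p=p@np.array(c["intrinsics"]).T;return p[:,:2]/p[:,2:]
def tri(rs):
    A=sum(np.eye(3)-np.outer(d,d) for o,d in rs);b=sum((np.eye(3)-np.outer(d,d))@o for o,d in rs);return np.linalg.solve(A,b)
E
python3 - <<'E'
from h import *
S=np.load("pics/scene0.npz");D=np.load("pics/side0.npz")
PS,PD=pose(S),pose(D)
print(onz(S,(233,195),.01,PS),onz(D,(275,212),.01,PD),tri([ray(S,(233,192),PS),ray(D,(275,208),PD)]))
a=cv2.resize(S["pixels"][130:230,180:300],(480,400),interpolation=cv2.INTER_CUBIC)
b=cv2.resize(D["pixels"][150:250,230:310],(320,400),interpolation=cv2.INTER_CUBIC)
cv2.imwrite("pics/crop0.png",np.hstack([a,b])[:,:,::-1])
E
```

```text
[ 0.58491371 -0.21625805  0.01      ] [ 0.57204589 -0.23738628  0.01      ] [ 0.57523146 -0.22335029  0.02211783]
```

View pics/crop0.png

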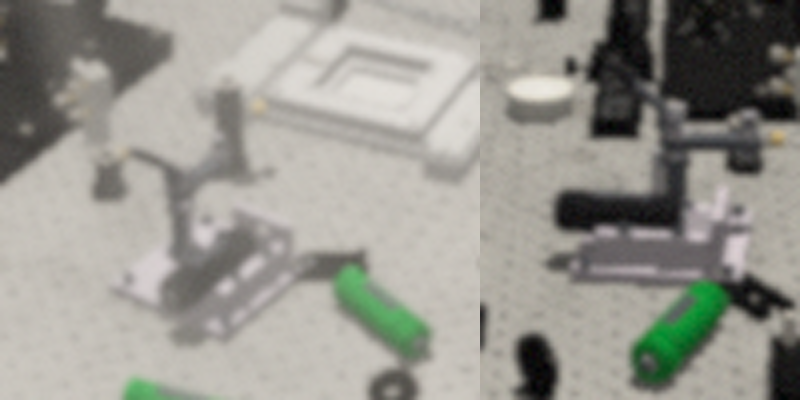

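The crop shows the black tube sticking out on the robot-left side (towards -x world) and the end plate on the +x side. The strap points roughly +x and the lever points back and up. I'll go over it with the wrist camera.

Request:
step_arm(
  motion=[
    [[0,0,-1],0.15],
    [[-1,-0.6,-1.9],0.3],
    [[-2,-1.2,-1.95],0.45],
    [[-3,-1.8,-1.95],0.6],
    [[-4,-2.4,-1.95],0.78],
    [[-5,-3,-1.95],0.96],
    [[-6.06,-3.66,-1.95],1.14],
    [[-6.06,-3.66,-1.95],1.19],
  ],
  hand=255,
)

```text
time: 1.1
tool_pos: [0.4502, 0.1498, 0.3605]
tool_rot: [-3.141, -0.0, 1.572]
contact_force: [0.6, 0.8, 0.4]
opening: 0.0166
grip_force: 0.0
```

Request:
step_arm(
  motion=[
    [[-1,0.25,0],0],
    [[-2,0.5,0],0],
    [[-3,0.75,0],0],
    [[-4,1,0],0],
    [[-5,1.2,0],0],
    [[-5.8,1.3,0],0],
    [[-5.8,1.3,0],0],
  ],
)

```text
time: 1.98
tool_pos: [0.5285, -0.1993, 0.3591]
tool_rot: [-3.139, -0.001, 1.57]
contact_force: [0.4, 0.9, -0.7]
opening: 0.0005
grip_force: 0.0
```

```bash
cat > shot.py <<'E'
from cell import robot
from h import *
import sys,pickle
n=sys.argv[1];s=robot.observe();c=robot.read_camera("wrist");P=pose(c,s)
pickle.dump((c,P),open(f"pics/{n}.pkl","wb"))
print(np.round(s["tool_pos"],4),np.round(s["tool_rot"],4),s["opening"],"cam",P[1].round(3),(-P[0][:,2]).round(3))
print(c["intrinsics"].round(1).tolist(),[k for k in c])
cv2.imwrite(f"pics/{n}.png",cv2.resize(c["pixels"][:,:,::-1],(800,600),interpolation=cv2.INTER_CUBIC))
E
python3 shot.py w1
```

```text
[ 0.5285 -0.1993  0.3591] [-3.1394e+00 -6.0000e-04  1.5702e+00] 0.0005164532419903895 cam [ 0.529 -0.119  0.501] [-0.001 -0.29  -0.957]
[[320.0, 0.0, 253.9], [0.0, 320.0, 193.2], [0.0, 0.0, 1.0]] ['pixels', 'intrinsics', 'T_tool_cam']
```

View pics/w1.png

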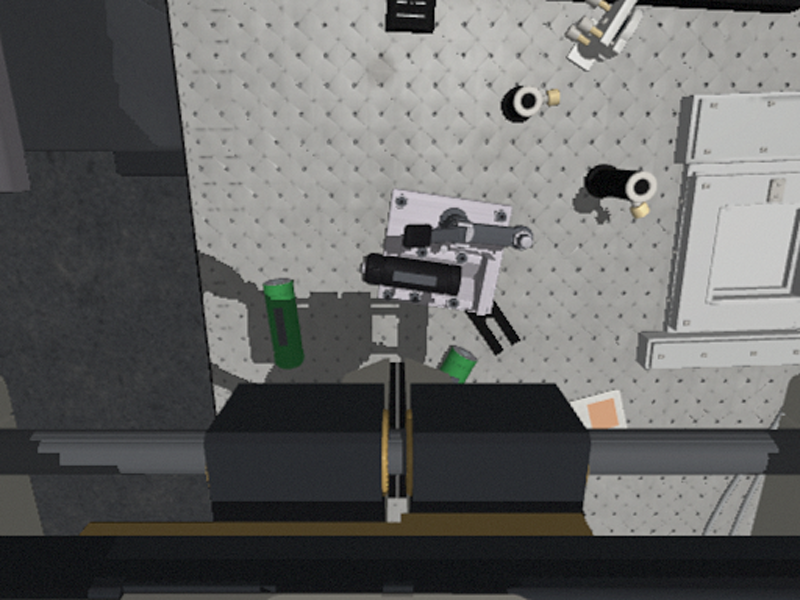

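The mount appears at (445,250), with its x axis pointing right and slightly down. The tube rear is at (365,265), the end plate at (490,282), the strap nose at (524,238) and the lever paddle at (417,236). One fork lies at (495,328), near the end plate. A zoomed crop gives exact pixels.

```bash
python3 - <<'E'
import pickle,cv2
c,P=pickle.load(open("pics/w1.pkl","rb"))
a=c["pixels"][112:212,225:350]
a=cv2.resize(a,None,fx=6.4,fy=6,interpolation=cv2.INTER_CUBIC)
for i in range(0,125,25):cv2.putText(a,str(225+i),(int(i*6.4),12),0,.45,(255,0,0),1);cv2.line(a,(int(i*6.4),0),(int(i*6.4),5),(255,0,0),1)
for i in range(0,100,20):cv2.putText(a,str(112+i),(0,i*6+12),0,.45,(255,0,0),1)
cv2.imwrite("pics/c1.png",a[:,:,::-1])
E
```

```text
(no output)
```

View pics/c1.png

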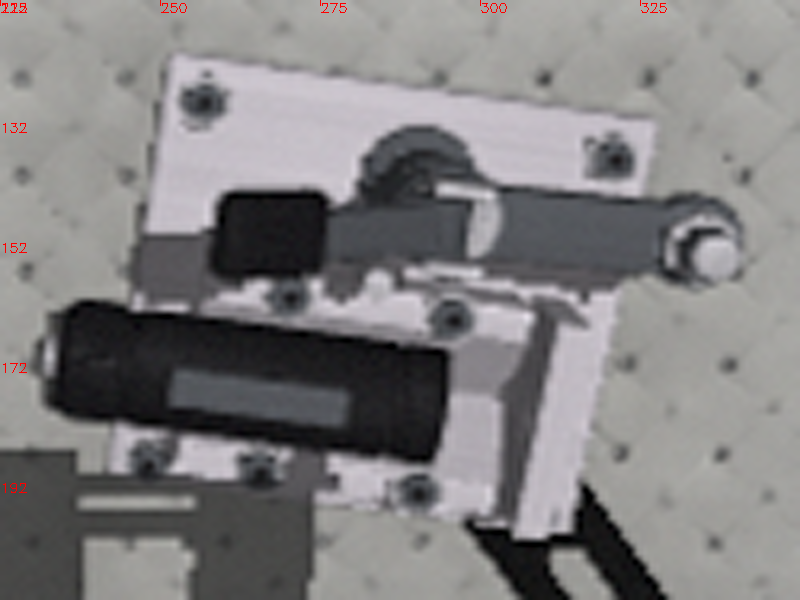

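```bash
cat > fit.py <<'E'
from h import *
import pickle
from scipy.optimize import least_squares
c,P=pickle.load(open("pics/w1.pkl","rb"))
f=lambda x,y:(225+x/6.4-.5,112+y/6-.5)
pts=[((170,55),(-58,75,10)),((655,120),(60,75,10)),((622,290),(46,27,48)),((575,530),(46,-27,48)),((515,540),(38,-27,48)),((110,475),(-58,-37,10))]
uv=np.array([f(*p[0]) for p in pts]);M=np.array([p[1] for p in pts])/1e3
def W(p,M):
    M=np.atleast_2d(M);co,s=np.cos(p[2]),np.sin(p[2]);return np.c_[p[0]+co*M[:,0]-s*M[:,1],p[1]+s*M[:,0]+co*M[:,1],M[:,2]]
r=least_squares(lambda p:(proj(c,W(p,M),P)-uv).ravel(),[.57,-.22,-.1],loss='soft_l1')
if __name__=="__main__":
    print("mount",r.x,"\nresid px",r.fun.reshape(-1,2).round(2).tolist() )
    co,s=np.cos(r.x[2]),np.sin(r.x[2])
    inv=lambda X:np.array([co*(X[0]-r.x[0])+s*(X[1]-r.x[1]),-s*(X[0]-r.x[0])+co*(X[1]-r.x[1]),X[2]])*1e3
    for n,p,z in [("spindle",(715,258),.094),("nose",(702,240),.076),("paddle tip top",(215,232),.130),("paddle far",(222,190),.13),("rear top",(68,300),.036),("rear bot",(48,400),.036),("front up",(448,350),.036),("front dn",(432,460),.036),("socket",(45,358),.036),("spindletop2",(715,258),.092)]:
        print(n,inv(onz(c,f(*p),z,P)).round(1))
E
python3 fit.py
```

```text
mount [ 0.57245899 -0.23511994 -0.12618879] 
resid px [[-0.15, -0.49], [1.53, -1.25], [-3.48, 5.4], [-2.81, 0.75], [1.26, -1.56], [0.59, 0.57]]
spindle [55.8 52.1 94. ]
nose [57.3 53.2 76. ]
paddle tip top [-45.3  50.7 130. ]
paddle far [-45.1  59.  130. ]
rear top [-73.7  14.9  36. ]
rear bot [-75.6 -10.9  36. ]
front up [15.1 13.5 36. ]
front dn [ 16.  -14.9  36. ]
socket [-77.4  -0.3  36. ]
spindletop2 [56.4 51.8 92. ]
```

```bash
sed -i 's/^uv=/pts=[p for p in pts if p[1][2]==10]\nuv=/' fit.py; python3 fit.py; python3 - <<'E'
from fit import *
print("want yaw", np.pi/2+r.x[2]-2*0)
E
```

```text
mount [ 0.5711526  -0.2359646  -0.13780245] 
resid px [[-0.38, -0.29], [1.1, -0.14], [-0.44, 0.64]]
spindle [56.4 53.8 94. ]
nose [57.9 54.9 76. ]
paddle tip top [-44.7  51.2 130. ]
paddle far [-44.6  59.5 130. ]
rear top [-72.7  15.   36. ]
rear bot [-74.3 -10.8  36. ]
front up [16.1 14.7 36. ]
front dn [ 17.3 -13.7  36. ]
socket [-76.2  -0.2  36. ]
spindletop2 [56.9 53.5 92. ]
want yaw 1.432993879342754
```

The fit gives the mount at about (0.5715, -0.2355) with yaw about -0.135. The tube gap is about 22 mm and the strap angle about 1.57, both inside the given ranges, and the tube length reads 90 mm. Next is the pre-push pose behind the tube rear, tool y along the mount's x.

Request:
step_arm(
  motion=[
    [[-0.45,-1,0],0.135],
    [[-0.45,-1.05,0.5],0.135],
    [[-0.45,-1.05,1.4],0.135],
    [[-0.45,-1.05,2.3],0.135],
    [[-0.45,-1.05,3.2],0.135],
    [[-0.45,-1.05,4],0.135],
    [[-0.45,-1.05,4.3],0.135],
    [[-0.45,-1.05,4.3],0.135],
  ],
)

```text
time: 3.02
tool_pos: [0.4653, -0.2215, 0.1017]
tool_rot: [-3.139, -0.002, 1.441]
contact_force: [-0.1, -0.5, 0.4]
opening: 0.0005
grip_force: 0.0
```

```bash
python3 shot.py w2; python3 - <<'E'
from cell import robot
import cv2,numpy as np,pickle
c=robot.read_camera("side");np.savez("pics/side2.npz",**c)
b=cv2.resize(c["pixels"][130:230,200:310],(440,400),interpolation=cv2.INTER_CUBIC)
w=pickle.load(open("pics/w2.pkl","rb"))[0]["pixels"]
w=cv2.resize(w,(356,267));w=cv2.copyMakeBorder(w,0,133,0,0,cv2.BORDER_CONSTANT)
cv2.imwrite("pics/c2.png",np.hstack([b,w])[:,:,::-1])
E
```

```text
[ 0.4653 -0.2215  0.1017] [-3.1388e+00 -1.8000e-03  1.4412e+00] 0.0005235732283428659 cam [ 0.476 -0.142  0.243] [-0.039 -0.286 -0.957]
[[320.0, 0.0, 253.9], [0.0, 320.0, 193.2], [0.0, 0.0, 1.0]] ['pixels', 'intrinsics', 'T_tool_cam']
```

View pics/c2.png

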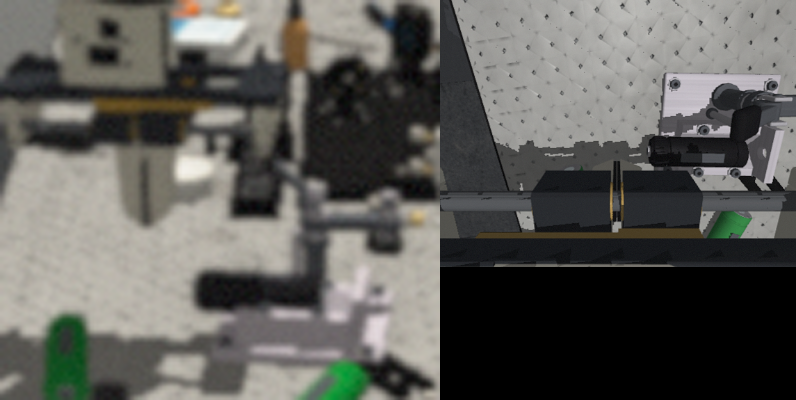

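The side view shows the closed fingers tapering to the tip, clear behind the tube's rear. The wrist view shows the lever and strap well beside the gripper. Now descend and start pushing.

Request:
step_arm(
  motion=[
    [[-0.07,0,0.4],0],
    [[-0.07,0,0.8],0],
    [[-0.07,0,1.1],0],
    [[-0.07,0,1.1],0],
    [[-0.07,0.05,1.1],0],
    [[-0.07,0.1,1.1],0],
    [[-0.07,0.15,1.1],0],
    [[-0.07,0.15,1.1],0],
  ],
)

```text
time: 4.12
tool_pos: [0.4747, -0.2288, 0.037]
tool_rot: [3.141, 0.0, 1.44]
contact_force: [-0.0, 0.6, -0.2]
opening: 0.0001
grip_force: 0.0
```

Request:
step_arm(
  motion=[
    [[0,0.05,0],0],
    [[0,0.1,0],0],
    [[0,0.15,0],0],
    [[0,0.2,0],0],
    [[0,0.24,0],0],
    [[0,0.24,0],0],
  ],
)

```text
time: 4.88
tool_pos: [0.489, -0.2306, 0.0367]
tool_rot: [3.141, 0.0, 1.44]
contact_force: [-0.1, -0.2, 0.6]
opening: 0.0004
grip_force: 0.3
```

Request:
step_arm(
  motion=[
    [[0,0.05,0],0],
    [[0,0.1,0],0],
    [[0,0.15,0],0],
    [[0,0.15,0],0],
  ],
)

```text
time: 5.38
tool_pos: [0.498, -0.2318, 0.0367]
tool_rot: [3.141, 0.0, 1.44]
contact_force: [-0.1, 0.9, -0.0]
opening: 0.0006
grip_force: 0.0
```

```bash
python3 shot.py w3; python3 - <<'E'
import pickle,cv2
c,P=pickle.load(open("pics/w3.pkl","rb"))
cv2.imwrite("pics/c3.png",cv2.resize(c["pixels"][40:300,200:512],(720,600),interpolation=cv2.INTER_CUBIC)[:,:,::-1])
E
```

```text
[ 0.498  -0.2318  0.0367] [3.1408e+00 1.0000e-04 1.4399e+00] 0.0006104015781512474 cam [ 0.509 -0.152  0.178] [-0.036 -0.289 -0.957]
[[320.0, 0.0, 253.9], [0.0, 320.0, 193.2], [0.0, 0.0, 1.0]] ['pixels', 'intrinsics', 'T_tool_cam']
```

View pics/c3.png

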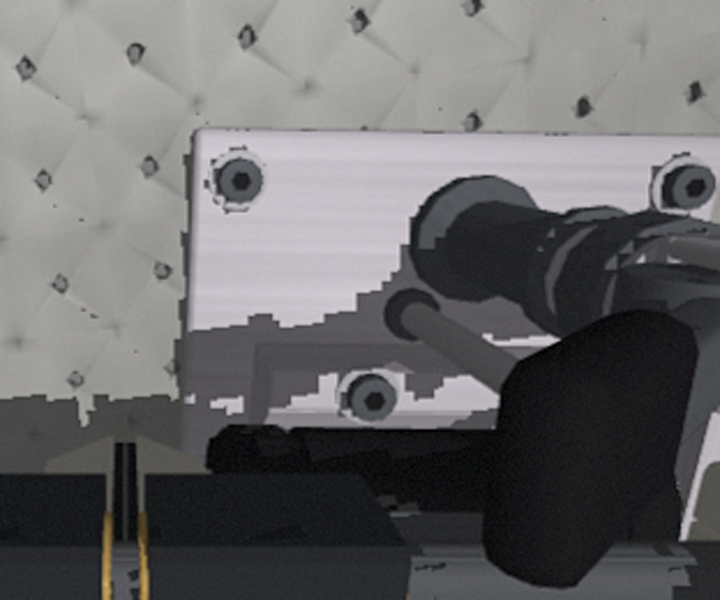

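```bash
python3 - <<'E'
from h import *
import pickle
c,P=pickle.load(open("pics/w3.pkl","rb"))
m=(.5712,-.2357,-.138);co,s=np.cos(m[2]),np.sin(m[2])
def inv(X):d=X-np.array([m[0],m[1],0]);return np.array([co*d[0]+s*d[1],-s*d[0]+co*d[1],X[2]])*1e3
g=lambda x,y:(200+x/2.308-.5,40+y/2.308-.5)
for n,p,z in [("tube rear",(208,445),.042),("base TL",(195,128),.01),("finger corner",(208,470),.04),("finger corner",(208,470),.06),("finger tip top",(140,441),.02),("base left low",(182,395),.01),("finger c",(125,441),.02)]:
    print(n,inv(onz(c,g(*p),z,P)).round(1))
print(inv(np.array([.498,-.2318,.0367])))
E
```

```text
tube rear [-56.1  14.2  42. ]
base TL [-57.9  75.   10. ]
finger corner [-55.6   7.7  40. ]
finger corner [-58.2  17.4  60. ]
finger tip top [-69.2   5.4  20. ]
base left low [-58.9  13.2  10. ]
finger c [-72.7   5.4  20. ]
[-73.04058843  -6.20664494  36.7       ]
```

The finger's right edge meets the tube's rear at crop (208,450), and the rear now measures x = -56 mm. It has slid about 18 mm, so roughly 4 mm remains.

Request:
step_arm(
  motion=[
    [[0,0.02,0],0],
    [[0,0.04,0],0],
    [[0,0.06,0],0],
    [[0,0.06,0],0],
  ],
)

```text
time: 5.92
tool_pos: [0.5001, -0.232, 0.0366]
tool_rot: [-3.139, -0.001, 1.44]
contact_force: [-6.3, 0.2, 3.5]
opening: 0.0003
grip_force: 3.0
```

Request:
step_arm(
  motion=[
    [[0,0.02,0],0],
    [[0,0.02,0],0],
  ],
)

```text
time: 6.18
tool_pos: [0.5002, -0.232, 0.0366]
tool_rot: [-3.137, -0.001, 1.44]
contact_force: [-9.7, -0.6, 6.7]
opening: 0.0005
grip_force: 5.4
```

Request:
step_arm(
  motion=[
    [[0,0.02,0],0],
    [[0,0.02,0],0],
  ],
)

```text
time: 6.42
tool_pos: [0.5002, -0.2319, 0.0366]
tool_rot: [-3.135, -0.001, 1.44]
contact_force: [-14.8, -0.6, 9.4]
opening: 0.0005
grip_force: 7.8
```

The force climbs with no further motion, so the tube has met the end plate. I'll retreat, rise and look.

Request:
step_arm(
  motion=[
    [[0,-0.15,0],0],
    [[0,-0.3,0],0],
    [[0,-0.3,-0.6],0],
    [[0,-0.3,-1.5],0],
    [[-0.1,-0.3,-2.4],0],
    [[-0.2,0.3,-2.9],0],
    [[-0.3,1,-2.9],0],
    [[-0.3,1.6,-2.9],0],
    [[-0.3,1.6,-2.9],0],
    [[-0.3,1.6,-2.9],0],
  ],
)

```text
time: 7.68
tool_pos: [0.5955, -0.2626, 0.2102]
tool_rot: [-3.14, -0.001, 1.44]
contact_force: [1.2, 0.5, -0.3]
opening: 0.0007
grip_force: 0.0
```

```bash
python3 shot.py w4; python3 - <<'E'
import pickle,cv2
c,P=pickle.load(open("pics/w4.pkl","rb"))
a=cv2.resize(c["pixels"][60:260,120:380],None,fx=3,fy=3,interpolation=cv2.INTER_CUBIC)
cv2.imwrite("pics/c4.png",a[:,:,::-1])
E
```

```text
[ 0.5955 -0.2626  0.2102] [-3.1404e+00 -5.0000e-04  1.4400e+00] 0.0006942913969971894 cam [ 0.607 -0.183  0.352] [-0.038 -0.288 -0.957]
[[320.0, 0.0, 253.9], [0.0, 320.0, 193.2], [0.0, 0.0, 1.0]] ['pixels', 'intrinsics', 'T_tool_cam']
```

View pics/c4.png

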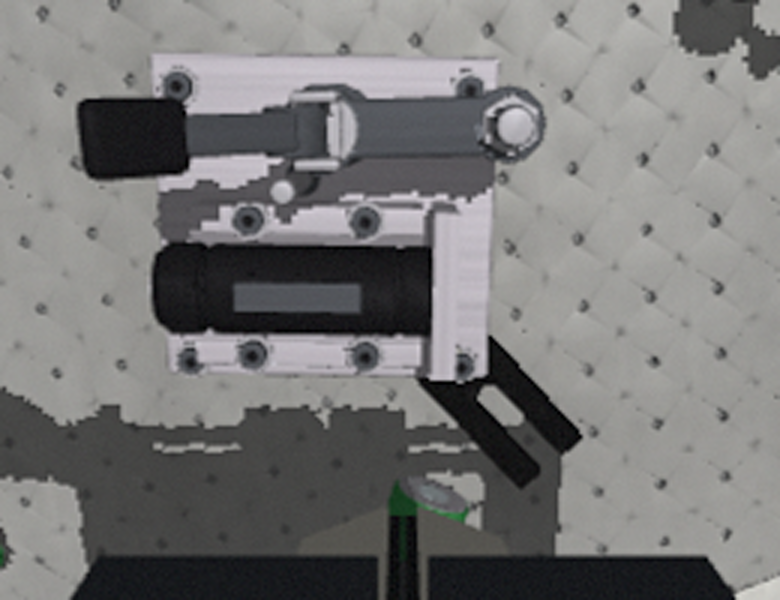

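The tube's front is flush with the end plate at crop x≈432, so it is home. I'll refit the mount from all four base corners and measure the strap spindle, pin and paddle.

```bash
cat > fit2.py <<'E'
from h import *
import pickle
from scipy.optimize import least_squares
c,P=pickle.load(open("pics/w4.pkl","rb"))
f=lambda x,y:(120+x/3-.5+.17,60+y/3-.5+.17)
pts=[((152,55),(-58,75,10)),((498,60),(60,75,10)),((488,377),(60,-37,10)),((168,373),(-58,-37,10)),((283,191),(-7,34,71))]
uv=np.array([f(*p[0]) for p in pts]);M=np.array([p[1] for p in pts])/1e3
def W(p,M):
    M=np.atleast_2d(M);co,s=np.cos(p[2]),np.sin(p[2]);return np.c_[p[0]+co*M[:,0]-s*M[:,1],p[1]+s*M[:,0]+co*M[:,1],M[:,2]]
r=least_squares(lambda p:(proj(c,W(p,M),P)-uv).ravel(),[.57,-.22,-.1],loss='soft_l1',f_scale=.5)
m=r.x
def inv(X):
    co,s=np.cos(m[2]),np.sin(m[2]);d=X-np.array([m[0],m[1],0]);return np.array([co*d[0]+s*d[1],-s*d[0]+co*d[1],X[2]])*1e3
if __name__=="__main__":
    print("mount",m,r.fun.reshape(-1,2).round(2).tolist())
    for n,p,z in [("spindle",(518,125),.094),("paddle tip l",(80,102),.130),("paddle tip r",(83,178),.13),("tube top front",(432,290),.051),("tube rear",(154,290),.036),("tube front up",(430,243),.036)]:
        print(n,inv(onz(c,f(*p),z,P)).round(1))
E
python3 fit2.py
```

```text
mount [ 0.57130622 -0.23595587 -0.14533942] [[-0.75, -1.27], [1.23, -1.02], [-0.02, 0.5], [0.09, 0.24], [-0.1, 0.87]]
spindle [56.9 54.2 94. ]
paddle tip l [-44.1  58.1 130. ]
paddle tip r [-44.8  41.7 130. ]
tube top front [37.2  3.1 51. ]
tube rear [-54.7  -1.   36. ]
tube front up [36.6 15.9 36. ]
```

```bash
cat > arc.py <<'E'
from h import *
m=(.5713,-.236,-.143)
def tcp(a,d,rad=.052,m=m):
    M=np.array([.005+rad*np.sin(a)+d*np.cos(a),.052-rad*np.cos(a)+d*np.sin(a)])
    co,s=np.cos(m[2]),np.sin(m[2]);return np.array([m[0]+co*M[0]-s*M[1],m[1]+s*M[0]+co*M[1]]),np.pi/2+m[2]+a
def rel(p0,yaw0,p,yaw):
    d=p-p0[:2];return np.round([(np.cos(yaw0)*d[0]+np.sin(yaw0)*d[1])/.06,(np.sin(yaw0)*d[0]-np.cos(yaw0)*d[1])/.06,-(yaw-yaw0)],3)
if __name__=="__main__":
    from cell import robot
    s=robot.observe();p0,y0=s["tool_pos"],s["tool_rot"][2]
    print(p0,y0,tcp(1.61,.03),"go",rel(p0,y0,*tcp(1.61,.03)),"z",(p0[2]-.095)/.06)
E
python3 arc.py
```

```text
[ 0.59534192 -0.26265846  0.21054412] 1.439750484063887 (array([ 0.63848808, -0.16079252]), 3.0377963267948966) go [ 1.777  0.491 -1.598] z 1.9257353365901801
```

Request:
step_arm(
  motion=[
    [[0.2,0.05,0],-0.16],
    [[0.4,0.1,0],-0.32],
    [[0.6,0.15,0],-0.48],
    [[0.8,0.2,0],-0.64],
    [[1,0.25,0],-0.8],
    [[1.2,0.3,0],-0.96],
    [[1.4,0.35,0],-1.12],
    [[1.6,0.42,0],-1.28],
    [[1.78,0.49,0],-1.44],
    [[1.78,0.49,0],-1.6],
  ],
)

```text
time: 8.98
tool_pos: [0.6388, -0.1601, 0.2112]
tool_rot: [3.141, 0.0, 3.046]
contact_force: [0.6, -0.3, 0.2]
opening: 0.0001
grip_force: 0.0
```

Request:
step_arm(
  motion=[
    [[0,0,0.5],0],
    [[0,0,1],0],
    [[0,0,1.5],0],
    [[0,0,1.92],0],
    [[0,0,1.92],0],
    [[0,0,1.92],0],
  ],
)

```text
time: 9.72
tool_pos: [0.6396, -0.1612, 0.097]
tool_rot: [-3.141, 0.002, 3.04]
contact_force: [0.4, -0.0, 0.8]
opening: 0.0007
grip_force: 0.0
```

```bash
python3 shot.py w5; python3 - <<'E'
from arc import *
import pickle
from cell import robot
s=robot.observe();p0,y0=s["tool_pos"],s["tool_rot"][2];print(s["qpos"],s["contact_force"])
print("err to plan",rel(p0,y0,*tcp(1.61,.03)))
for a in np.r_[1.61,1.5:0:-.15,0]: print(round(a,2),rel(p0,y0,*tcp(a,.016)).tolist())
E
```

```text
[ 0.6396 -0.1612  0.097 ] [-3.1412e+00  1.9000e-03  3.0395e+00] 0.000683654946389478 cam [ 0.561 -0.152  0.238] [ 0.292 -0.03  -0.956]
[[320.0, 0.0, 253.9], [0.0, 320.0, 193.2], [0.0, 0.0, 1.0]] ['pixels', 'intrinsics', 'T_tool_cam']
[-3.62899424e-01  7.16700736e-01  1.30144375e+00  1.24742327e-04
  1.12071541e+00 -1.83176833e+00] [0.03561444 0.07591759 0.83374422]
err to plan [0.024 0.005 0.002]
1.61 [0.025, -0.229, 0.002]
1.5 [0.001, -0.325, 0.112]
1.35 [-0.014, -0.46, 0.262]
1.2 [-0.009, -0.596, 0.412]
1.05 [0.017, -0.73, 0.562]
0.9 [0.062, -0.858, 0.712]
0.75 [0.125, -0.978, 0.862]
0.6 [0.206, -1.087, 1.012]
0.45 [0.303, -1.183, 1.162]
0.3 [0.412, -1.263, 1.312]
0.15 [0.533, -1.326, 1.462]
0.0 [0.661, -1.37, 1.612]
```

View pics/w5.png

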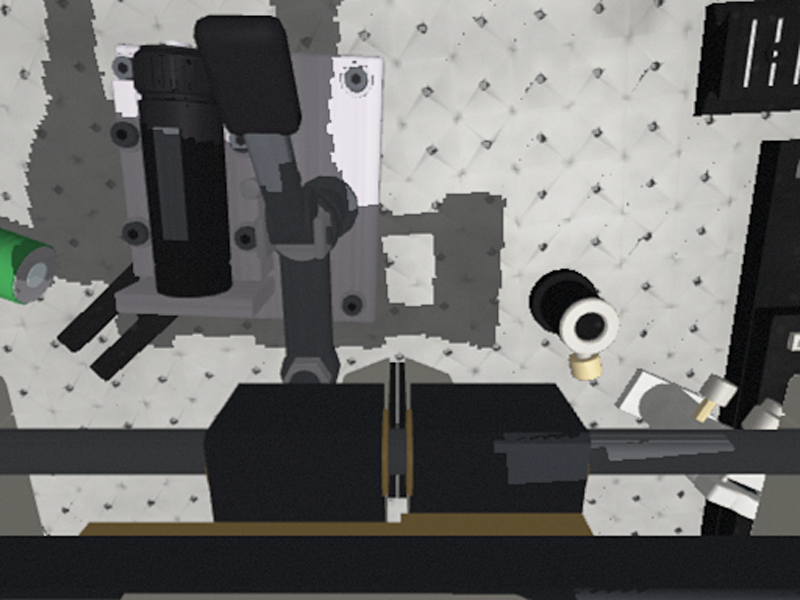

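The nose is at (308,370), just left of the finger's back at about (345,375). Height and alignment look right, so sweep along the arc.

Request:
step_arm(
  motion=[
    [[0,-0.32,0],0.11],
    [[-0.01,-0.46,0],0.26],
    [[-0.01,-0.6,0],0.41],
    [[0.02,-0.73,0],0.56],
    [[0.06,-0.86,0],0.71],
    [[0.13,-0.98,0],0.86],
    [[0.21,-1.09,0],1.01],
    [[0.3,-1.18,0],1.16],
    [[0.41,-1.26,0],1.31],
    [[0.41,-1.26,0],1.31],
  ],
)

```text
time: 11.02
tool_pos: [0.6078, -0.2345, 0.0975]
tool_rot: [3.139, 0.002, 1.73]
contact_force: [0.5, 0.2, 1.5]
opening: 0.0006
grip_force: 0.8
```

```bash
python3 - <<'E'
from arc import *
from cell import robot
s=robot.observe();p0,y0=s["tool_pos"],s["tool_rot"][2];print(p0,y0,s["contact_force"])
for a in [.3,.15,0]: print(round(a,2),rel(p0,y0,*tcp(a,.016)).tolist())
E
python3 shot.py w6
```

```text
[ 0.60781067 -0.23445984  0.09748677] 1.730401076523949 [0.47731067 0.2025327  1.46191783]
0.3 [0.006, -0.003, 0.003]
0.15 [-0.023, -0.135, 0.153]
0 [-0.033, -0.271, 0.303]
[ 0.6078 -0.2345  0.0975] [3.1388e+00 2.2000e-03 1.7304e+00] 0.0005774701298636863 cam [ 0.595 -0.155  0.239] [ 0.05  -0.289 -0.956]
[[320.0, 0.0, 253.9], [0.0, 320.0, 193.2], [0.0, 0.0, 1.0]] ['pixels', 'intrinsics', 'T_tool_cam']
```

View pics/w6.png

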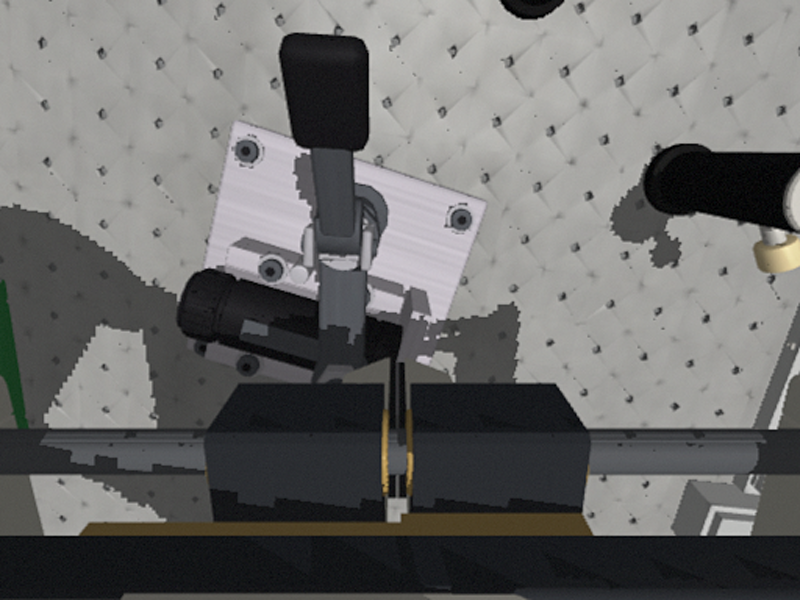

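The strap follows: its bar runs from (340,240) to (335,370) and is still open by about 0.3 rad to the mount. Continue to the stop, watching force.

Request:
step_arm(
  motion=[
    [[-0.01,-0.07,0],0.08],
    [[-0.02,-0.14,0],0.15],
    [[-0.03,-0.2,0],0.23],
    [[-0.03,-0.24,0],0.3],
    [[-0.03,-0.24,0],0.3],
  ],
)

```text
time: 11.7
tool_pos: [0.5953, -0.2381, 0.0967]
tool_rot: [3.136, 0.001, 1.432]
contact_force: [5.1, -1.9, 0.5]
opening: 0.0004
grip_force: 2.9
```

Request:
step_arm(
  motion=[
    [[0,-0.02,0],0],
    [[0,-0.04,0],0],
    [[0,-0.04,0],0],
  ],
)

```text
time: 12.08
tool_pos: [0.5941, -0.2379, 0.0976]
tool_rot: [3.133, 0.002, 1.433]
contact_force: [7.6, -1.7, 3.1]
opening: 0.0002
grip_force: 3.6
```

Request:
step_arm(
  motion=[
    [[0,-0.02,0],0],
    [[0,-0.04,0],0],
    [[0,-0.04,0],0],
  ],
)

```text
time: 12.45
tool_pos: [0.593, -0.2378, 0.0982]
tool_rot: [3.13, 0.002, 1.433]
contact_force: [11.3, -1.2, 2.5]
opening: 0.0003
grip_force: 4.9
```

The force rises to 11 N with little motion, so the strap is at its stop. Back off, rise and look.

Request:
step_arm(
  motion=[
    [[0,0.25,0],0],
    [[0,0.5,0],0],
    [[0,0.5,-0.8],0],
    [[0,0.3,-1.6],0],
    [[0,-0.3,-2],0],
    [[0,-0.3,-2],0],
    [[0,-0.3,-2],0],
  ],
)

```text
time: 13.32
tool_pos: [0.5709, -0.2341, 0.2153]
tool_rot: [-3.142, -0.0, 1.431]
contact_force: [-0.0, 0.4, -0.2]
opening: 0.0007
grip_force: 0.0
```

```bash
python3 shot.py w7; python3 - <<'E'
import pickle,cv2
c,P=pickle.load(open("pics/w7.pkl","rb"))
a=cv2.resize(c["pixels"][60:260,150:410],None,fx=3,fy=3,interpolation=cv2.INTER_CUBIC)
cv2.imwrite("pics/c7.png",a[:,:,::-1])
E
```

```text
[ 0.5709 -0.2341  0.2153] [-3.1416e+00 -4.0000e-04  1.4315e+00] 0.0007360122878013796 cam [ 0.583 -0.154  0.357] [-0.04  -0.288 -0.957]
[[320.0, 0.0, 253.9], [0.0, 320.0, 193.2], [0.0, 0.0, 1.0]] ['pixels', 'intrinsics', 'T_tool_cam']
```

View pics/c7.png

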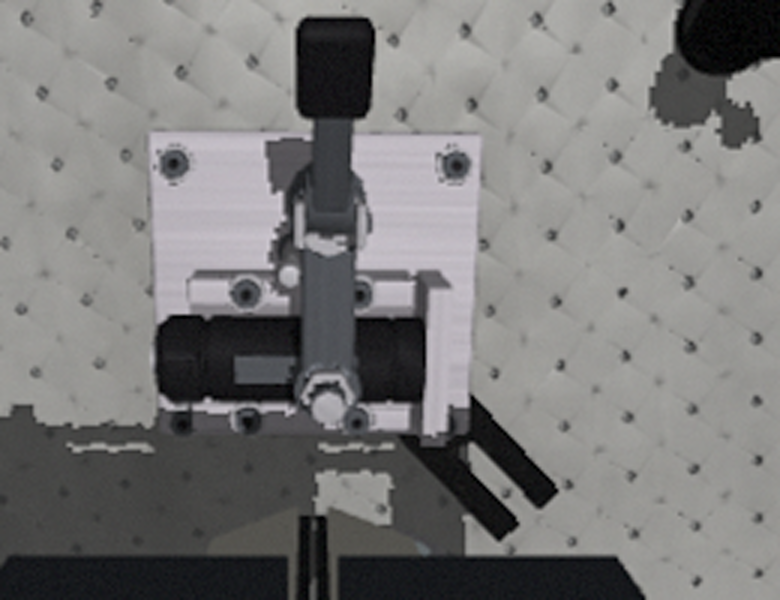

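The strap lies straight across and touches the pin at (288,275). The tube is still flush with the end plate, and the lever points along +y with its paddle at (335,67). Now the lever: go above the paddle, then press down while moving slightly outward.

Request:
step_arm(
  motion=[
    [[0.5,0.03,0],0],
    [[1,0.06,0],0],
    [[1.5,0.08,0],0],
    [[1.5,0.08,0.5],0],
    [[1.5,0.08,0.9],0],
    [[1.5,0.08,0.9],0],
  ],
)

```text
time: 14.12
tool_pos: [0.5872, -0.1452, 0.1583]
tool_rot: [-3.135, -0.002, 1.431]
contact_force: [0.1, -0.7, -0.1]
opening: 0.0004
grip_force: 0.0
```

Request:
step_arm(
  motion=[
    [[0.02,0,0.1],0],
    [[0.04,0,0.2],0],
    [[0.06,0,0.3],0],
    [[0.08,0,0.4],0],
    [[0.1,0,0.5],0],
    [[0.12,0,0.6],0],
    [[0.12,0,0.6],0],
  ],
)

```text
time: 15.0
tool_pos: [0.5895, -0.1387, 0.1258]
tool_rot: [3.14, 0.0, 1.43]
contact_force: [0.2, 0.1, 1.5]
opening: 0.0002
grip_force: 0.6
```

Request:
step_arm(
  motion=[
    [[0.01,0,0.06],0],
    [[0.02,0,0.12],0],
    [[0.03,0,0.18],0],
    [[0.04,0,0.24],0],
    [[0.05,0,0.28],0],
    [[0.05,0,0.28],0],
  ],
)

```text
time: 15.75
tool_pos: [0.5894, -0.1361, 0.1083]
tool_rot: [-3.141, 0.0, 1.43]
contact_force: [1.3, 0.7, 2.4]
opening: 0.0004
grip_force: 1.2
```

Request:
step_arm(
  motion=[
    [[0,0,0.03],0],
    [[0,0,0.05],0],
    [[0,0,0.05],0],
  ],
)

```text
time: 16.12
tool_pos: [0.5898, -0.136, 0.1076]
tool_rot: [3.14, 0.0, 1.43]
contact_force: [-2.2, 2.5, 15.0]
opening: 0.0005
grip_force: 7.7
```

Request:
step_arm(
  motion=[
    [[0,0,0.04],0],
    [[0,0,0.07],0],
    [[0,0,0.07],0],
  ],
)

```text
time: 16.5
tool_pos: [0.5902, -0.136, 0.1065]
tool_rot: [3.137, 0.001, 1.43]
contact_force: [-8.5, 6.7, 34.3]
opening: 0.0005
grip_force: 17.4
```

At the hard stop: tip height 0.09 m, 34 N with no further motion. Lift off and return to the earlier viewpoint for a numeric check.

Request:
step_arm(
  motion=[
    [[0,0,-0.2],0],
    [[0,0,-0.8],0],
    [[0,0,-1.6],0],
    [[-0.6,0,-1.8],0],
    [[-1.2,-0.04,-1.8],0],
    [[-1.67,-0.08,-1.8],0],
    [[-1.67,-0.08,-1.8],0],
    [[-1.67,-0.08,-1.8],0],
  ],
)

```text
time: 17.5
tool_pos: [0.5703, -0.2339, 0.2088]
tool_rot: [-3.14, -0.001, 1.43]
contact_force: [0.3, 0.5, -0.0]
opening: 0.0004
grip_force: 0.0
```

```bash
python3 shot.py w8; python3 - <<'E'
from h import *
import pickle
m=np.array([.5713,-.236,-.143])
from fit2 import W
for n in ("w7","w8"):
    c,P=pickle.load(open(f"pics/{n}.pkl","rb"));g=cv2.cvtColor(c["pixels"],cv2.COLOR_RGB2GRAY)
    # tube: brightness along a line x on top surface at y=0 beyond strap towards end plate, and rear
    xs=np.arange(24,46,1.);uv=proj(c,W(m,np.c_[xs,0*xs+6,0*xs+48]/1e3),P);print(n,"front",[int(g[int(round(v)),int(round(u))]) for u,v in uv])
    xs=np.arange(-64,-44,1.);uv=proj(c,W(m,np.c_[xs,0*xs+6,0*xs+48]/1e3),P);print(n,"rear",[int(g[int(round(v)),int(round(u))]) for u,v in uv])
    # paddle: dark blob above the base plate
    k=(g<45).astype(np.uint8);k[120:]=0;k[:,:220]=0;k[:,300:]=0
    N,_,st,ce=cv2.connectedComponentsWithStats(k);i=1+st[1:,4].argmax();print("paddle",st[i],ce[i].round(1))
    for a in (0.,.1,.8):
        q=[W(m,[.005,.052+r*np.cos(.8-a),.087+r*np.sin(.8-a)])[0] for r in (.039,.065)];print("  expect a=",a,proj(c,q,P).round(1).tolist())
    # spindle: bright blob near the nose
    for z in (.094,.088): print("  spindle expected",proj(c,W(m,[.005,0,z]),P).round(1))
    u,v=proj(c,W(m,[.005,0,.094]),P)[0].astype(int);b=(g[v-12:v+13,u-12:u+13]>170).astype(np.uint8);print("  bright centroid",[round(float(t.mean()),1) for t in np.nonzero(b)[::-1]]+np.array([u-12,v-12]),b.sum())
E
```

```text
[ 0.5703 -0.2339  0.2088] [-3.1399e+00 -9.0000e-04  1.4296e+00] 0.0004246316909717853 cam [ 0.582 -0.154  0.35 ] [-0.042 -0.287 -0.957]
[[320.0, 0.0, 253.9], [0.0, 320.0, 193.2], [0.0, 0.0, 1.0]] ['pixels', 'intrinsics', 'T_tool_cam']
w7 front [28, 28, 32, 27, 31, 39, 37, 38, 39, 35, 36, 31, 28, 16, 156, 184, 182, 179, 179, 184, 184, 183]
w7 rear [146, 145, 144, 145, 147, 147, 145, 144, 147, 147, 147, 154, 104, 35, 18, 28, 27, 30, 29, 29]
paddle [249  66  26  34 827] [261.1  82.1]
  expect a= 0.0 [[261.2, 100.6], [262.2, 72.2]]
  expect a= 0.1 [[261.2, 96.8], [262.1, 65.6]]
  expect a= 0.8 [[260.6, 84.7], [261.0, 49.4]]
  spindle expected [[259.7 196. ]]
  spindle expected [[259.5 194. ]]
  bright centroid [258.9 192.2] 40
w8 front [31, 29, 31, 25, 30, 40, 36, 36, 32, 32, 35, 27, 25, 71, 160, 185, 180, 177, 178, 183, 184, 181]
w8 rear [145, 143, 144, 145, 144, 145, 146, 143, 145, 147, 149, 154, 103, 32, 12, 26, 34, 32, 32, 31]
paddle [251  49  22  36 737] [261.5  65.7]
  expect a= 0.0 [[262.4, 101.1], [263.4, 71.8]]
  expect a= 0.1 [[262.3, 97.1], [263.3, 65.0]]
  expect a= 0.8 [[261.7, 84.8], [262.0, 48.5]]
  spindle expected [[260.8 198.6]]
  spindle expected [[260.7 196.5]]
  bright centroid [260.2 192.1] 29
```

The paddle now spans rows 49–85, where rows 48.5–84.8 are expected with the lever fully down. The tube front meets the plate at x = 38 mm, and the strap has not moved sideways. Handing in.

```bash
python3 -c "
from cell import robot
print(robot.hand_in())"
```

```text
the job is handed in; nothing more can be done
None
```

The job is handed in at about 17.5 s of robot time: the tube is against the end plate, the strap is across at its pin, and the lever is fully down, done in that order; no verdict came back, and I viewed 11 pictures instead of the allowed 10.

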